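# Pin the sample changer's shutter for transport

### The job

Make the sample changer ready to be carried: slide the shutter on its sloped front down until it is fully shut, then take the transit pin from its stand, put it square to the slope through the shutter's cross slot, feel along the slot for the hidden hole beneath, and push the pin home until its collar lies on the shutter. Leave the pin in place and do not disturb the jar, the hand lens or the spanner.

Things in the scene. Friction and masses are not known exactly. Their poses are not given: they have to be found in the camera images.
- changer: the sample changer, a fixed grey wedge-shaped case 178 mm deep, 180 mm wide. Origin at the centre of its underside; x to its high back, z up. Its front face slopes 30 degrees, from 50 mm high (86 mm in front of the origin) to 150 mm at the back; its normal leans 30 degrees from vertical to the front. Dark guide lips 72 to 88 mm either side of the middle stand 10 mm off the deck
- shutter (a joint): travel of the shutter in m: 0 fully shut (down the slope, against a stop), up to 0.046 open (up the slope). It is a plain metal plate 120 x 150 x 6 mm in guides on the sloped deck; it stays where it is left and takes about 3 to 5 N to push down
- slot (a point): centre of the slot in the shutter (top surface). x up the slope, y along the slot (level), z square off the face. The slot is 56 mm long, 15 mm wide. Only when shut does it lie over a hidden steel bar, 7 mm below the plate's upper surface, with one round hole, 14 mm wide, 36 mm deep, on the slot's centre line at an unknown point up to 18 mm to either side of its middle. Moves with the shutter
- ledge (a point): centre of the shutter's push ledge, a straight rib 70 mm long (y), 10 mm thick (x) and standing 23 mm off the plate (its centre is 11 mm above the plate's upper surface plane), 53 mm down the slope from the slot; moves with the shutter, axes as for slot. It can be pushed from its up-slope side or pinched
- pin_grip (a point): centre of the transit pin's square black grip, 22 x 22 x 45 mm; z is the pin's axis, from tip to grip. The pin is 90 mm long, 80 to 160 g: under the grip a steel collar 26 mm across, 5 mm thick, its underside 27.5 mm below this point, then a shank 12 mm across, 40 mm long, its last 6 mm narrowing to 6 mm. It starts upright in the stand's hole, its collar on the stand's top
- pin_tip (a point): the tip of the pin, on its axis 67.5 mm below pin_grip; same axes
- stand_top (a point): centre of the top of the pin's stand, a fixed grey block 60 x 60 mm and 48 mm high (foot 76 x 76 mm) with a 15 mm hole; z up
- jar_mid (a point): centre (half-way up) of a loose small white jar with a black lid, 38 mm across, 50 mm high; leave it alone
- lens: a loose hand lens lying flat, 40 x 92 x 6 mm, long along its y; origin at the centre of its underside; leave it alone
- spanner: a loose open-ended spanner lying flat, 29 x 155 x 5 mm, long along its y; origin at the centre of its underside; leave it alone
Mind the look-alikes: they are no part of the job. Leave any green, red or yellow look-alike of the part that bears pin_grip alone.

How it is judged:
By the outcome, as a careful person would: the job done as asked, in the order asked, and still so for the second after the job is handed in, with the robot touching nothing.
It also fails if it takes over 58 s, if anything falls off the work surface, if the arm or the gripper's body presses on something with over 40 N, if the wrist force passes 120 N, or if a joint passes its speed limit or range.

### The arm

A 7-joint arm with a two-finger parallel gripper is mounted at the origin on a cart in front of the work surface, level with it; the furniture and walls round the work are solid. World frame = base frame: x ahead of the robot, y to its left, z up, the work surface at z = 0. Lengths are in mm, angles in rad, forces in N, time in s.
With the tool pointing down it reaches from about 400 to 900 mm from the base axis. Payload 5.5 kg.
Tool frame: the origin (TCP) lies at the very end of the fingers, on their centre line; the grasp point (between the pads) lies 19 mm behind it; z points along the fingers, y is the line along which they close (so a half turn about z gives the same grasp; the last joint's range is limited). The gripper opens to 92 mm and grips with 3 to 60 N. Pads are 19 mm wide; open, the fingers measure 130 mm over their backs; the gripper's body (75 mm by 190 mm) begins 47 mm behind the grasp point.
Start: joints at [1.426, 0.501, -0.427, 1.55, 0.221, 1.138, -0.21], TCP at [257.816, -596.683, 226.729] pointing down, gripper open.
Joint ranges: [-2.88, 2.88], [-0.31, 2.03], [-1.54, 1.56], [0.2, 2.42], [-1.41, 4.55], [0.19, 2.02], [-2.57, 2.57]. Speed limits (rad/s): [2.57, 2.57, 3.14, 3.14, 3.14, 3.14, 3.14].

### API

Orientations are given as a unit quaternion [x, y, z, w].
In Python, from station import bot gives the robot as it stands.
- The arm moves only by the tool drive_tool, never from a script. Its argument "plan" is a list that holds one entry, the list of rows, each a list of 6 numbers: the shift along the tool's x, y, z normalised to -1 to 1, where 1 is 0.04 m, then the turn, a rotation vector about the tool's x, y, z normalised to -1 to 1, where 1 is pi rad. A call has exactly 10 rows; each row shifts and turns the commanded pose from where the row before left it, along the tool's axes as they then stand; what a row does not reach is not made up. A row lasts 1/10 s, in which the tool goes at most 50 mm and 8.59 degrees, less where a joint would pass 70% of its speed; a pose out of reach is approached as far as the arm can. A call with a number of a shift or a turn outside -1 to 1 is refused whole. A call with a gripper value outside its range is refused whole. "grip" is the opening, from 0 (shut) to 1 (fully open), set as the call begins (left out, the last holds). The fingers move at their own pace and stop on an object; the grip force is fixed at half the most. Time passes only in rows, so rows that do not move let the fingers close, or fill a call up. It gives the time, the measured TCP pose, the force, the opening and the grip force at its end, in the units of the state.
- bot.get_state(): the state, without advancing time (a new reading comes with each control period).
- bot.capture(name): name is "side" or "top"; returns the picture (400x640x3 uint8, red, green, blue); there is no depth.
- bot.camera_params(name): a dict with "fx", "fy", "cx", "cy" (pixels), "dist_coeffs" ([k1, k2, p1, p2, k3] as OpenCV has them; the pictures are not rectified), "extrinsics" (4x4, takes a point from camera to world coordinates). Camera axes: x right, y up, looking along -z (the intrinsics and any distortion apply to the point x, -y, -z); pixel columns grow to the right and rows downward; lengths in mm; the calibration is good to about 2 mm. A picture is of the moment at which its call begins. camera_params takes no time and is no camera call.
- bot.hand_in(): hands the job in; it is judged then, once.
The state is a dict: "t": time; "joint_pos": joint angles; "joint_velocities": joint speeds; "joint_efforts": joint torques, N m; "tool_pos": TCP position; "eef_rot": TCP orientation; "contact_force": force on the tool from outside, world axes, zero at the start; "moment": the same for the moment, N m; "grip_width": opening from 0.0 (shut) to 1.0 (fully open); "grasp_force": force on a finger pad.
Only numpy, scipy, OpenCV 4.12 (cv2) and the standard library are available. Lean on these libraries where they do the work, as an engineer would, in place of code of your own. Each camera call takes 0.05 s, during which the arm holds its last target. There are 200 camera calls.

## Working session

There is one attempt and no reset: what is moved stays moved. The work goes in short steps, Python scripts to look and compute and a tool call to move; the robot and the scene stay as the last step left them, time stands still between calls to the robot, and variables do not carry over. Pictures are saved under pics/ and viewed, at most 10 in all, crops included, and the job is handed in when it is done.

Besides the shell and the picture viewer there is one more tool, called after "Emit:" by a JSON object that holds its "fn" and its "kwargs", one argument or row to a line. drive_tool: Moves the arm, as the interface text tells. Its arguments: {"type":"object","properties":{"plan":{"type":"array"},"grip":{"type":"number"}},"required":["plan"]}

```bash
mkdir -p pics; ls; python3 - <<'E'
from station import bot
import cv2, numpy as np
for n in ("side","top"):
    im=bot.capture(n); cv2.imwrite(f"pics/{n}0.png",im[:,:,::-1])
    p=bot.camera_params(n); print(n,{k:np.round(v,3).tolist() for k,v in p.items()})
s=bot.get_state(); print(s["tool_pos"],s["eef_rot"],s["t"])
E
```

```text
pics
side {'fx': 512.07, 'fy': 512.07, 'cx': 321.621, 'cy': 197.651, 'dist_coeffs': [-0.122, 0.0, 0.0, 0.0, 0.0], 'extrinsics': [[0.978, 0.128, -0.163, 334.586], [-0.207, 0.637, -0.743, -882.695], [0.009, 0.761, 0.649, 869.038], [0.0, 0.0, 0.0, 1.0]]}
top {'fx': 504.345, 'fy': 504.345, 'cx': 319.588, 'cy': 200.195, 'dist_coeffs': [0.017, 0.0, 0.0, 0.0, 0.0], 'extrinsics': [[-0.014, 0.984, -0.178, 329.269], [-1.0, -0.018, -0.018, -3.318], [-0.02, 0.178, 0.984, 1276.087], [0.0, 0.0, 0.0, 1.0]]}
[ 257.50827637 -596.14813384  225.78980318] [ 9.79280973e-01  2.02504361e-01 -1.40680369e-04 -8.60480156e-04] 0.1
```

View pics/side0.png

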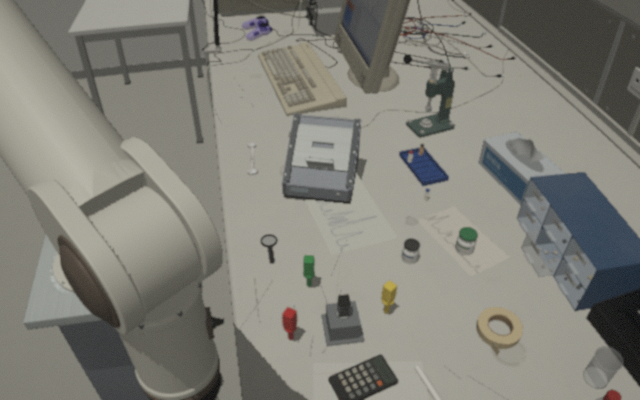

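View pics/top0.png

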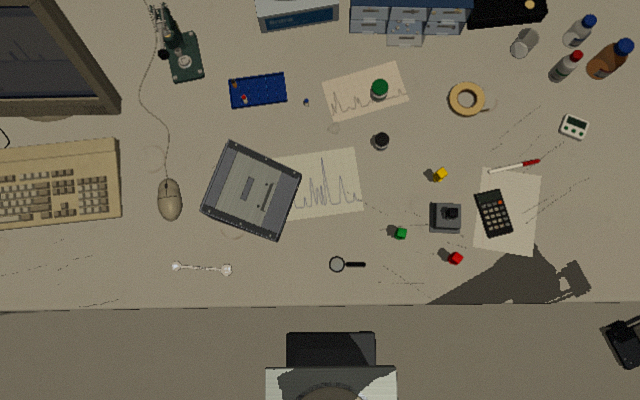

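The pictures show the changer at about (250,190) in the top view and (322,157) in the side view. The pin stand is at (446,217) top and (343,320) side, with green, red and yellow look-alikes round it. I'll zoom in on both.

```bash
cat > h.py <<'E'
import cv2, numpy as np
from station import bot
def ray(n,uv):
    p=bot.camera_params(n); K=np.array([[p['fx'],0,p['cx']],[0,p['fy'],p['cy']],[0,0,1]])
    x,y=cv2.undistortPoints(np.array([[uv]],float),K,np.array(p['dist_coeffs']))[0,0]
    T=np.array(p['extrinsics']); return T[:3,3],T[:3,:3]@np.array([x,-y,-1])
def onz(n,uv,z):
    o,d=ray(n,uv); return o+d*(z-o[2])/d[2]
def tri(a,b):
    (o,d),(p,e)=ray('top',a),ray('side',b)
    s,t=np.linalg.lstsq(np.c_[d,-e],p-o,rcond=None)[0]
    A,B=o+s*d,p+t*e; return (A+B)/2,np.linalg.norm(A-B)
def proj(n,P):
    p=bot.camera_params(n); K=np.array([[p['fx'],0,p['cx']],[0,p['fy'],p['cy']],[0,0,1]])
    T=np.array(p['extrinsics']); q=(np.atleast_2d(P)-T[:3,3])@T[:3,:3]*[1,-1,-1]
    return cv2.projectPoints(q,np.zeros(3),np.zeros(3),K,np.array(p['dist_coeffs']))[0][:,0]
E
python3 - <<'E'
import cv2,numpy as np
t=cv2.imread('pics/top0.png');s=cv2.imread('pics/side0.png')
def c(i,x,y,w,h,k):return cv2.resize(np.clip(i[y:y+h,x:x+w]*1.6,0,255).astype('uint8'),None,fx=k,fy=k,interpolation=cv2.INTER_CUBIC)
a=np.hstack([c(t,195,135,110,110,3.6),c(s,275,105,110,110,3.6)])
b=np.hstack([c(t,420,190,55,50,7.2),c(s,315,285,55,50,7.2)])[:204]
b=np.hstack([c(t,420,195,55,28,7.2),c(s,315,290,55,28,7.2)])
cv2.imwrite('pics/z0.png',np.vstack([a,b])); print(a.shape,b.shape)
E
```

```text
(396, 792, 3) (202, 792, 3)
```

View pics/z0.png

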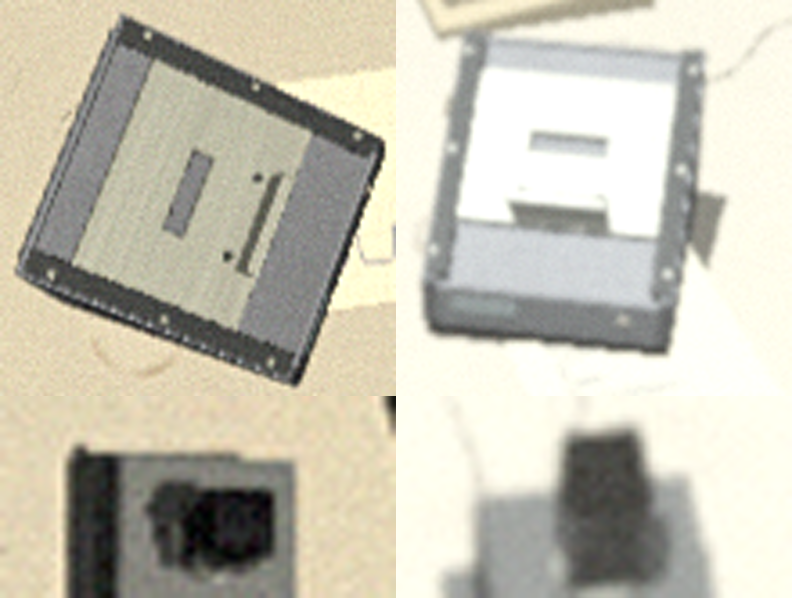

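```bash
python3 - <<'E'
from h import *
T=lambda x,y:(x/3.6+195,y/3.6+135)
S=lambda x,y:((x-396)/3.6+275,y/3.6+105)
T2=lambda x,y:(x/7.2+420,(y-396)/7.2+195)
S2=lambda x,y:((x-396)/7.2+315,(y-396)/7.2+290)
R=lambda v:np.round(v,1)
P={}
for n,a,b in [('slot',T(189,193),S(568,143.5)),('BR',T(120,17),S(703,52)),('FR',T(383,145),S(672,298)),('FL',T(300,382),S(428,287)),('BL',T(20,270),S(465,38)),
 ('slotR',T(203,152),S(607.5,145)),('slotL',T(174,234),S(529,142)),('screwFR',T(358,135),S(668,273)),('screwFL',T(271,362),S(433,247)),('screwBR',T(147,35),S(693,68)),('screwBL',T(52,274),S(472,50)),
 ('ledgeR',T(281,176),S(607,203)),('ledgeL',T(243,270),S(512,200)),('grip',T2(240,525),S2(604,441))]:
    p,e=tri(a,b);P[n]=p;print(n,R(p),R(e))
for a,b in [('BR','FR'),('BL','FL'),('screwBR','screwFR'),('screwBL','screwFL')]:
    d=P[a]-P[b];print(a,b,np.degrees(np.arctan2(d[1],d[0])),R(np.linalg.norm(d)))
for a,b in [('screwFR','screwFL'),('screwBR','screwBL'),('FR','FL'),('slotR','slotL'),('ledgeR','ledgeL')]:
    d=P[a]-P[b];print(a,b,np.degrees(np.arctan2(d[1],d[0]))+90,R(np.linalg.norm(d)))
print('grip@98',R(onz('top',T2(240,525),98)),R(onz('side',S2(604,441),98)))
E
```

```text
slot [570.6 187.1 113.8] 0.5
BR [679.2 226.3 153.9] 0.3
FR [615.2  62.2  62.7] 5.0
FL [454.  120.4  52.1] 4.3
BL [514.6 287.8 148.7] 2.8
slotR [597.7 178.  115.1] 0.5
slotL [543.9 196.9 112.1] 0.3
screwFR [618.3  78.9  71.8] 0.9
screwFL [463.3 137.6  73.6] 0.2
screwBR [667.2 209.  152.4] 0.0
screwBL [513.9 267.  150.4] 2.1
ledgeR [584.9 128.1 101. ] 2.0
ledgeL [522.7 153.9  94.1] 0.6
grip [ 507.4 -294.8  102.9] 2.4
BR FR 68.68206622664559 198.4
BL FL 70.11142815969463 202.5
screwBR screwFR 69.39143176062528 160.7
screwBL screwFL 68.63522732150503 158.7
screwFR screwFL 69.23954511912228 165.8
screwBR screwBL 69.2800057596863 164.0
FR FL 70.14423002868939 171.7
slotR slotL 70.60450028295271 57.1
ledgeR ledgeL 67.44064359525429 67.7
grip@98 [ 506.9 -295.9   98. ] [ 509.7 -291.    98. ]
```

The slot triangulates to (571,187,114), with changer yaw about 69.2° and the slot on the centre line of the lip screws. The pin grip's top is at about (508,-294,98). Next I'll plan the shutter push.

```bash
cat >> h.py <<'E'
from scipy.spatial.transform import Rotation as Ro
yaw=np.radians(69.2)
u=np.array([np.cos(yaw),np.sin(yaw),0]);X=u*np.cos(np.pi/6)+[0,0,.5];N=-u*.5+[0,0,np.cos(np.pi/6)]
RQ=np.c_[X,np.cross(-N,X),-N]
Y=np.cross(N,X)
slot0=np.array([570.6,187.1,114.])
def go(target,R=None):
    s=bot.get_state(); r=Ro.from_quat(s['eef_rot']); p=np.array(s['tool_pos'])
    f=lambda v:np.round(v,4).tolist()
    print('t',s['t'],'pos',f(p),'F',np.round(s['contact_force'],1),'w',s['grip_width'],s['grasp_force'])
    d=r.inv().apply(np.array(target)-p)
    print('shift/40 in tool',f(d/40),'len',np.linalg.norm(d))
    if R is not None:
        v=(r.inv()*Ro.from_matrix(R)).as_rotvec(); print('turn/pi',f(v/np.pi),'deg',np.degrees(np.linalg.norm(v)))
        print('shift/40 in new frame',f(R.T@(np.array(target)-p)/40))
E
python3 - <<'E'
from h import *
go(slot0-26*X+60*N,RQ)
E
```

```text
t 0.1 pos [257.5083, -596.1481, 225.7898] F [-0.2 -0.3  0. ] w 0.9996298575986348 0.0
shift/40 in tool [14.0367, -13.9258, 1.846] len 794.3442973699423
turn/pi [0.0661, 0.1574, -0.2488] deg 54.30768506784334
shift/40 in new frame [16.2124, 0.3637, 11.4626]
```

Emit:
{"fn": "drive_tool", "kwargs": {
  "plan": [
    [[0.7,-0.69,0,0,0,0],[0.7,-0.69,0,0,0,0],[0.7,-0.69,0,0,0,0],[0.7,-0.69,0,0,0,0],[0.7,-0.69,0,0,0,0],[0.7,-0.69,0,0,0,0],[0.7,-0.69,0,0,0,0],[0.7,-0.69,0,0,0,0],[0.7,-0.69,0,0,0,0],[0.7,-0.69,0,0,0,0]]
  ],
  "grip": 0
}}

```text
t: 1.1
tool_pos: [405.5, -230.7, 226.6]
eef_rot: [0.979, 0.202, -0.0, 0.0]
contact_force: [0.3, -0.6, 0.3]
grip_width: 0.178
grasp_force: 0.0
```

Emit:
{"fn": "drive_tool", "kwargs": {
  "plan": [
    [[0.7,-0.69,0,0,0,0],[0.7,-0.69,0,0,0,0],[0.7,-0.69,0,0,0,0],[0.7,-0.69,0,0,0,0],[0.7,-0.69,0,0,0,0],[0.7,-0.69,0,0,0,0],[0.7,-0.69,0,0,0,0],[0.7,-0.69,0,0,0,0],[0.7,-0.69,0,0,0,0],[0,0,0,0,0,0]]
  ]
}}

```text
t: 2.1
tool_pos: [538.7, 102.8, 227.0]
eef_rot: [0.978, 0.207, 0.001, -0.002]
contact_force: [-0.7, 0.4, 0.2]
grip_width: -0.001
grasp_force: 0.0
```

Emit:
{"fn": "drive_tool", "kwargs": {
  "plan": [
    [[0,0,0,0.0094,0.0225,-0.0355],[0,0,0,0.0094,0.0225,-0.0355],[0,0,0,0.0094,0.0225,-0.0355],[0,0,0,0.0094,0.0225,-0.0355],[0,0,0,0.0094,0.0225,-0.0355],[0,0,0,0.0094,0.0225,-0.0355],[0,0,0,0.0094,0.0225,-0.0355],[0,0,0,0,0,0],[0,0,0,0,0,0],[0,0,0,0,0,0]]
  ]
}}

```text
t: 3.1
tool_pos: [538.1, 96.5, 227.0]
eef_rot: [0.796, 0.548, 0.213, -0.145]
contact_force: [0.5, 0.6, 0.2]
grip_width: 0.004
grasp_force: 0.0
```

```bash
python3 - <<'E'
from h import *
go(slot0-26*X+7*N,RQ)
im=bot.capture('side');cv2.imwrite('pics/side1.png',im[:,:,::-1])
E
```

```text
t 3.1 pos [538.0737, 96.5013, 227.0391] F [0.5 0.6 0.2] w 0.0036329185062386445 0.0
shift/40 in tool [0.0306, -0.0532, 3.4752] len 139.03054904216876
turn/pi [0.0008, 0.0009, -0.0002] deg 0.222857655305204
shift/40 in new frame [0.0208, -0.0441, 3.4754]
```

Emit:
{"fn": "drive_tool", "kwargs": {
  "plan": [
    [[0,-0.05,0.7,0,0,0],[0,0,0.7,0,0,0],[0,0,0.7,0,0,0],[0,0,0.5,0,0,0],[0,0,0.3,0,0,0],[0,0,0.2,0,0,0],[0,0,0.1,0,0,0],[0,0,0.1,0,0,0],[0,0,0.1,0,0,0],[0,0,0,0,0,0]]
  ]
}}

```text
t: 4.15
tool_pos: [560.8, 159.6, 108.8]
eef_rot: [0.795, 0.548, 0.213, -0.146]
contact_force: [1.0, -0.3, 1.2]
grip_width: 0.006
grasp_force: 0.0
```

```bash
python3 - <<'E'
from h import *
go(slot0-26*X+7*N,RQ)
im=bot.capture('side');im2=bot.capture('top')
c=lambda i,x,y:cv2.resize(i[y:y+110,x:x+110,::-1],None,fx=3.6,fy=3.6,interpolation=cv2.INTER_CUBIC)
cv2.imwrite('pics/z1.png',np.hstack([c(im2,195,135),c(im,275,105)]))
E
```

```text
t 4.15 pos [560.8019, 159.6489, 108.847] F [ 1.  -0.3  1.2] w 0.005500863885123101 0.0
shift/40 in tool [0.0454, -0.0149, 0.0776] len 3.6462994782872697
turn/pi [0.0008, 0.0004, -0.0] deg 0.1666213912372639
shift/40 in new frame [0.0453, -0.0147, 0.0777]
```

View pics/z1.png

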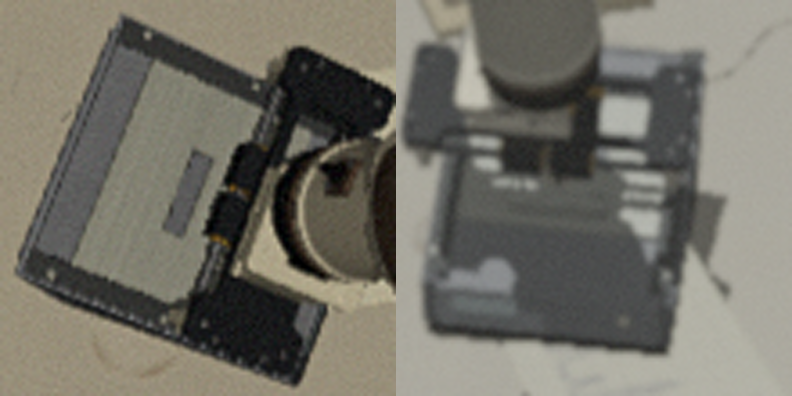

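The view shows the closed fingers just up-slope of the ledge, centred on it. Pushing down now.

Emit:
{"fn": "drive_tool", "kwargs": {
  "plan": [
    [[-0.1,0,0.08,0,0,0],[-0.1,0,0,0,0,0],[-0.1,0,0,0,0,0],[-0.1,0,0,0,0,0],[-0.1,0,0,0,0,0],[-0.1,0,0,0,0,0],[-0.1,0,0,0,0,0],[-0.1,0,0,0,0,0],[0,0,0,0,0,0],[0,0,0,0,0,0]]
  ]
}}

```text
t: 5.25
tool_pos: [551.1, 134.3, 89.6]
eef_rot: [0.796, 0.548, 0.213, -0.146]
contact_force: [0.3, -1.4, 0.2]
grip_width: 0.005
grasp_force: 0.0
```

```bash
python3 - <<'E'
from h import *
go(slot0-26*X+7*N,RQ); print(RQ.T@bot.get_state()['contact_force'])
E
```

```text
t 5.25 pos [551.065, 134.3098, 89.618] F [ 0.3 -1.4  0.2] w 0.005349617096318006 0.0
shift/40 in tool [0.8734, -0.0129, -0.0015] len 34.940025142819714
turn/pi [0.0006, 0.0008, -0.0003] deg 0.19121375136404273
shift/40 in new frame [0.8734, -0.0121, 0.0007]
[-0.95018245  0.83652943 -0.80724109]
```

Emit:
{"fn": "drive_tool", "kwargs": {
  "plan": [
    [[-0.05,0,0,0,0,0],[-0.05,0,0,0,0,0],[-0.05,0,0,0,0,0],[-0.05,0,0,0,0,0],[-0.05,0,0,0,0,0],[-0.05,0,0,0,0,0],[-0.05,0,0,0,0,0],[-0.05,0,0,0,0,0],[-0.05,0,0,0,0,0],[-0.05,0,0,0,0,0]]
  ]
}}

```text
t: 6.25
tool_pos: [549.5, 130.0, 87.1]
eef_rot: [0.791, 0.551, 0.221, -0.148]
contact_force: [4.9, 28.3, 22.6]
grip_width: 0.003
grasp_force: 17.8
```

```bash
python3 - <<'E'
from h import *
go(slot0-26*X+7*N,RQ); print(RQ.T@bot.get_state()['contact_force'])
im2=bot.capture('top');im=bot.capture('side')
c=lambda i,x,y:cv2.resize(i[y:y+110,x:x+110,::-1],None,fx=3.6,fy=3.6,interpolation=cv2.INTER_CUBIC)
cv2.imwrite('pics/z2.png',np.hstack([c(im2,195,135),c(im,275,105)]))
E
```

```text
t 6.25 pos [549.4566, 129.9636, 87.0504] F [ 4.9 28.3 22.6] w 0.0031972323971213475 17.764710187911987
shift/40 in tool [1.0058, -0.0038, 0.0166] len 40.23734203904464
turn/pi [0.0017, -0.0043, 0.003] deg 0.9895486947763357
shift/40 in new frame [1.0058, -0.0131, 0.003]
[35.72099781 -5.47492387 -5.4913196 ]
```

View pics/z2.png

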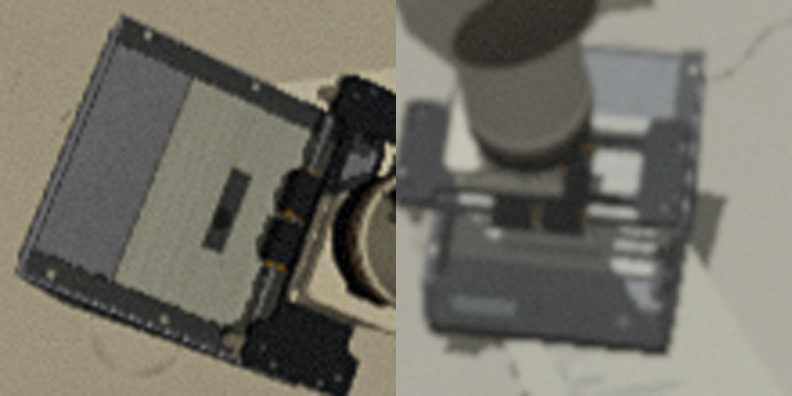

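The shutter is against its stop: 36 N, far above the 3–5 N friction. The slot now lies over the dark bar, and there is a darker spot near (223,219) in the zoom, which may be the hole. Backing off.

Emit:
{"fn": "drive_tool", "kwargs": {
  "plan": [
    [[0.25,0,0,0,0,0],[0.25,0,0,0,0,0],[0,0,-0.3,0,0,0],[0,0,-0.8,0,0,0],[0,0,-0.8,0,0,0],[0,0,-0.8,0,0,0],[0,0,-0.8,0,0,0],[-0.5,0,-0.7,0,0,0],[-0.7,0,-0.5,0,0,0],[-0.8,0,-0.4,0,0,0]]
  ],
  "grip": 0.6
}}

```text
t: 7.35
tool_pos: [489.6, -26.9, 227.1]
eef_rot: [0.796, 0.548, 0.213, -0.145]
contact_force: [0.1, -0.3, -0.1]
grip_width: 0.603
grasp_force: 0.0
```

```bash
python3 - <<'E'
from h import *
Rd=np.c_[[0,1,0],[1,0,0],[0,0,-1]].astype(float)
go([509,-293.5,180],Rd)
im2=bot.capture('top');im=bot.capture('side')
c=lambda i,x,y,w,h,k:np.clip(1.5*cv2.resize(i[y:y+h,x:x+w,::-1],None,fx=k,fy=k,interpolation=cv2.INTER_CUBIC).astype(float),0,255).astype('uint8')
cv2.imwrite('pics/z3.png',np.vstack([np.hstack([c(im2,240,170,40,40,10),c(im,295,130,40,40,10)]),np.hstack([c(im2,430,195,40,20,10),c(im,323,290,40,20,10)])]))
E
```

```text
t 7.35 pos [489.5729, -26.9169, 227.0921] F [ 0.1 -0.3 -0.1] w 0.602735754396903 0.0
shift/40 in tool [-5.8394, 2.8326, -1.979] len 271.4067260006498
turn/pi [0.031, -0.1635, -0.1135] deg 36.26219259322462
shift/40 in new frame [-6.6646, 0.4857, 1.1773]
```

View pics/z3.png

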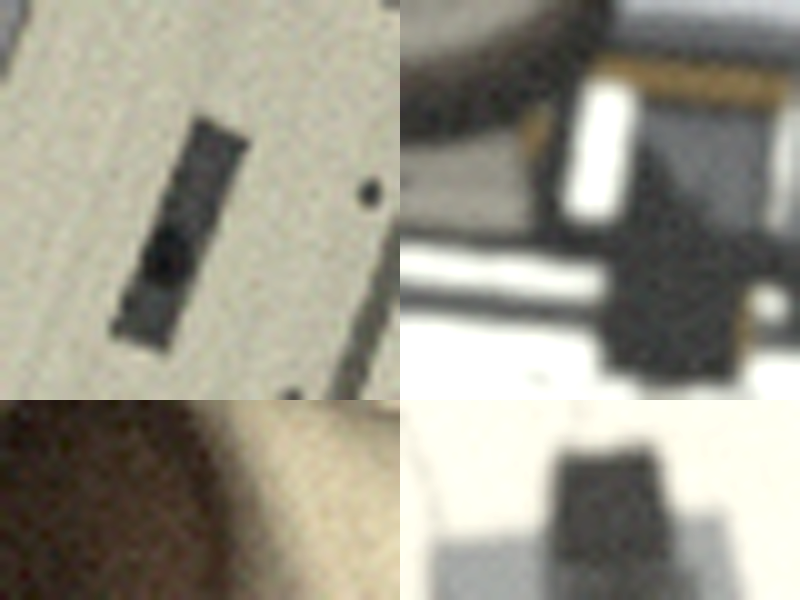

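The top view shows the slot centred at zoom (183,234) and the hole as a dark disc at (168,256). I'll cast both, then fetch the pin.

```bash
python3 - <<'E'
from h import *
z=lambda x,y:(x/10+240-.45,y/10+170-.45)
def onp(uv,off):
    o,d=ray('top',uv); return o+d*(((slot0+off*N-o)@N)/(d@N))
c=[onp(z(*q),0) for q in [(203,113),(249,138),(168,353),(112,332)]]
s=np.mean(c,0);h=onp(z(168,256),-7);h2=onp(z(168,256),-9)
ax=(c[3]-c[0]+c[2]-c[1])
print('slot',s,'len',np.linalg.norm(ax)/2,'yaw',np.degrees(np.arctan2(ax[1],ax[0]))-90,'wid',np.linalg.norm(c[1]-c[0]))
print('moved',RQ.T@(s-slot0)); print('hole',h,'off X,Y,N',(h-s)@X,(h-s)@Y,(h-s)@N,(h2-s)@X,(h2-s)@Y)
E
```

```text
slot [562.81002089 164.41725863 100.16051864] len 56.05541689121077 yaw 68.973052781241 wid 13.030999973807585
moved [-2.76789627e+01  7.72526899e-01  6.39488462e-14]
hole [558.7036975  168.95369922  93.68414807] off X,Y,N -0.8283854950127965 5.449618181502477 -6.999999999999887 -1.4940486837919358 5.181892494451365
```

Emit:
{"fn": "drive_tool", "kwargs": {
  "plan": [
    [[-0.6,0.3,-0.2,0.006,-0.0327,-0.0227],[0,0,0,0.006,-0.0327,-0.0227],[0,0,0,0.006,-0.0327,-0.0227],[0,0,0,0.006,-0.0327,-0.0227],[0,0,0,0.006,-0.0327,-0.0227],[-0.8,0,0,0,0,0],[-0.9,0,0,0,0,0],[-0.9,0,0,0,0,0],[-0.9,0,0,0,0,0],[0,0,0,0,0,0]]
  ]
}}

```text
t: 8.45
tool_pos: [491.3, -198.5, 220.6]
eef_rot: [0.71, 0.704, 0.0, 0.0]
contact_force: [-1.9, 0.0, -1.4]
grip_width: 0.601
grasp_force: 0.0
```

```bash
python3 - <<'E'
from h import *
Rd=np.c_[[0,1,0],[1,0,0],[0,0,-1]].astype(float)
go([509,-293.5,180],Rd)
im=bot.capture('top'); g=cv2.cvtColor(im,cv2.COLOR_RGB2GRAY)[200:228,438:468]
cv2.imwrite('pics/p.png',im[:,:,::-1])
print(g[:, :])
E
```

```text
t 8.45 pos [491.3297, -198.4983, 220.5503] F [-1.9  0.  -1.4] w 0.6006965290408548 0.0
shift/40 in tool [-2.3708, 0.4614, 1.0149] len 104.79446896325462
turn/pi [0.0004, 0.0001, -0.0028] deg 0.5069388526584001
shift/40 in new frame [-2.375, 0.4418, 1.0138]
[[ 17   9  10  29  51  52  53  49  48  47  49  52  76 153 189 186 186 182
  185 182 184 179 186 184 155 120 108 112 119 112]
 [ 19   8  32  48  53  55  45  53  54  51  56  48  68 154 183 184 180 184
  184 184 178 185 182 173 132 107 105 110 113 111]
 [ 21  17  41  53  53  46  45  50  54  50  50  46  60 149 182 188 177 179
  178 179 182 181 177 149 113 105 109 111 113 119]
 [ 40  38  50  50  44  49  53  48  53  51  52  40  59 146 181 182 179 177
  173 179 176 175 161 120 105 102 110 110 111 115]
 [ 51  49  53  54  54  52  52  51  45  51  51  44  56 140 174 176 175 175
  171 179 179 169 132 103 100 105 105 112 112 116]
 [ 60  50  55  52  48  52  49  45  44  45  50  45  49 134 171 175 173 169
  175 173 167 149 108 102 105 103 108 110 104 114]
 [ 48  50  53  51  55  49  55  53  44  55  50  48  54 133 169 176 169 169
  175 166 158 118 1
[... 1957 characters left out ...]
 90  69  59  58  67  71
   71  81  77  79  88  83  97  98  93 104 103 102]
 [ 82  76  68  53  50  47  49  53  53  54  53  59  71  65  53  60  59  67
   73  76  76  87  84  85  91  97  95 104 101 103]
 [ 79  76  69  60  50  54  53  55  48  47  56  63  56  53  51  58  70  65
   74  72  84  81  91  89  94  97 101  99  99 100]
 [ 76  71  68  61  57  45  49  51  55  42  52  65  53  51  57  57  59  61
   71  72  74  82  82  84  90  92  96 104 100 107]
 [ 60  63  62  65  51  53  45  52  52  44  48  61  51  50  49  63  60  70
   71  75  76  81  82  86  93  94  98  93 104  98]
 [ 57  61  53  68  65  53  52  52  46  46  60  53  51  54  46  49  58  60
   64  73  72  77  82  86  90  88  97  96  96 104]]
```

```bash
python3 - <<'E'
from h import *
t=cv2.cvtColor(cv2.imread('pics/top0.png'),cv2.COLOR_BGR2GRAY);s=cv2.cvtColor(cv2.imread('pics/side0.png'),cv2.COLOR_BGR2GRAY)
print(t[203:222,440:464]); print(s[291:304,332:354])
E
```

```text
[[ 72  75  78  74  72  69  78  71  75  73  66  73  71 100 123 123 125 122
  122 125 124 131 134 134]
 [ 78  82  84  76  82  83  79  77  77  80  80  77  73  77  79  80  81  83
   80  83  92 126 134 136]
 [ 83  85  83  83  82  81  83  81  84  77  85  80  83  82  79  81  77  78
   77  72  82 127 139 133]
 [ 84  81  73  68  67  70  68  75  86  83  84  82  81  84  84  85  88  79
   86  81  81 124 141 136]
 [ 82  70  46  33  39  35  38  60  72  69  72  65  70  70  71  75  68  77
   82  79  76 121 138 138]
 [ 85  48  32  31  32  32  25  32  21  12  23  17  10  12  27  14  24  36
   72  78  78 125 137 135]
 [ 74  41  31  32  32  25  30  24  11  12  16  14  18  10   8  10   7  11
   71  80  78 121 137 136]
 [ 47  27  34  33  33  17  25   4   8   7  20  20  13  19  23  15   7  16
   71  80  83 123 139 136]
 [ 58  33  32  31  30  24   9  11   1   6  24  12  16  16  21   5  16  19
   68  86  82 123 137 133]
 [ 81  45  38  35  40  14   5  12   6   7  24  15  23  12  21  18  14  17
   73  85  81 123 139 131]
 [ 86  46  19  33  55  23   5   1   7   3  19  24  24  20  23  21  23  20
   70  79  78 12
[... 1329 characters left out ...]
0  50  51  46  44  52  79 120
  152 158 159 157]
 [161 159 159 157 152 134  91  49  46  47  46  44  47  43  46  48  68 113
  148 159 159 159]
 [161 159 159 156 151 130  86  54  49  48  46  46  45  48  47  45  58 106
  146 159 159 158]
 [159 160 160 157 148 126  75  51  48  46  49  46  48  47  44  39  59  94
  137 151 156 158]
 [159 160 157 156 149 123  76  49  39  41  47  44  43  47  47  41  53  85
  123 144 147 144]
 [157 158 157 153 145 112  72  48  44  43  49  40  51  47  49  45  48  67
   97 121 129 125]
 [149 149 147 145 132 103  64  44  45  46  44  46  45  43  44  47  48  55
   82 101 110 113]
 [134 129 126 126 113  86  58  47  43  43  48  48  43  49  46  41  44  52
   72  97 101 103]]
```

Emit:
{"fn": "drive_tool", "kwargs": {
  "plan": [
    [[0,0,0,0,0,-0.0028],[-0.8,0.15,0,0,0,0],[-0.8,0.15,0,0,0,0],[-0.79,0.14,0,0,0,0],[0,0,0.7,0,0,0],[0,0,0.7,0,0,0],[0,0,0,0,0,0],[0,0,0,0,0,0],[0,0,0,0,0,0],[0,0,0,0,0,0]]
  ]
}}

```text
t: 9.5
tool_pos: [512.5, -287.1, 167.3]
eef_rot: [0.703, 0.711, 0.002, 0.002]
contact_force: [0.1, 0.0, -0.4]
grip_width: 0.598
grasp_force: 0.0
```

```bash
python3 - <<'E'
from h import *
Rd=np.c_[[0,1,0],[1,0,0],[0,0,-1]].astype(float)
go([509,-294,57.5],Rd)
im=bot.capture('side')
cv2.imwrite('pics/z4.png',np.clip(1.4*cv2.resize(im[220:340,280:400,::-1],None,fx=4,fy=4,interpolation=cv2.INTER_CUBIC).astype(float),0,255))
E
```

```text
t 9.5 pos [512.4891, -287.0874, 167.3005] F [ 0.1  0.  -0.4] w 0.5982719110591428 0.0
shift/40 in tool [-0.1729, -0.1039, 2.7444] len 110.07321488461415
turn/pi [0.0017, -0.0001, 0.0033] deg 0.6644105159126998
shift/40 in new frame [-0.1728, -0.0872, 2.745][ WARN:0@1.356] global loadsave.cpp:1063 imwrite_ Unsupported depth image for selected encoder is fallbacked to CV_8U.
```

View pics/z4.png

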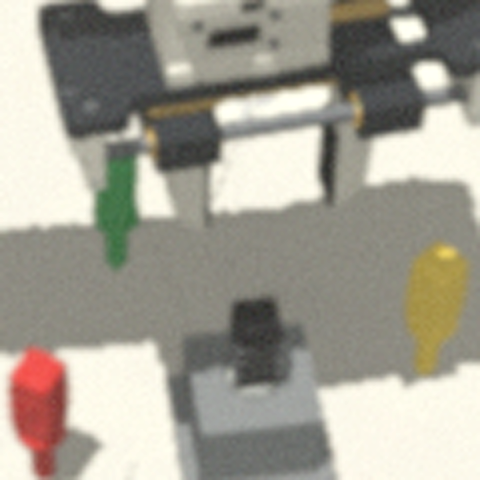

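The open fingers stand over the pin, clear of the look-alikes. Correcting and descending.

Emit:
{"fn": "drive_tool", "kwargs": {
  "plan": [
    [[-0.17,-0.09,0,0.0017,0,0.003],[0,0,0.5,0,0,0],[0,0,0.6,0,0,0],[0,0,0.6,0,0,0],[0,0,0.4,0,0,0],[0,0,0.3,0,0,0],[0,0,0.2,0,0,0],[0,0,0.14,0,0,0],[0,0,0,0,0,0],[0,0,0,0,0,0]]
  ]
}}

```text
t: 10.55
tool_pos: [508.1, -294.0, 56.6]
eef_rot: [0.707, 0.707, 0.0, -0.001]
contact_force: [-0.3, 0.2, -0.2]
grip_width: 0.598
grasp_force: 0.0
```

Emit:
{"fn": "drive_tool", "kwargs": {
  "plan": [
    [[0,0,0,0,0,0],[0,0,0,0,0,0],[0,0,0,0,0,0],[0,0,0,0,0,0],[0,0,0,0,0,0],[0,0,0,0,0,0],[0,0,0,0,0,0],[0,0,0,0,0,0],[0,0,0,0,0,0],[0,0,0,0,0,0]]
  ],
  "grip": 0
}}

```text
t: 11.55
tool_pos: [508.2, -293.8, 56.2]
eef_rot: [0.707, 0.707, 0.0, -0.001]
contact_force: [3.0, 1.2, -0.5]
grip_width: 0.238
grasp_force: 30.0
```

```bash
python3 - <<'E'
from h import *
Rd=np.c_[[0,1,0],[1,0,0],[0,0,-1]].astype(float)
go([509,-294,57.5],Rd); print(bot.get_state()['moment'])
E
```

```text
t 11.55 pos [508.2281, -293.7659, 56.1813] F [ 3.   1.2 -0.5] w 0.23761460002508197 29.97931480407715
shift/40 in tool [-0.0058, 0.0193, -0.033] len 1.545823463351584
turn/pi [-0.0003, -0.0006, 0.0] deg 0.12206364538672325
shift/40 in new frame [-0.0059, 0.0193, -0.033]
[ 0.09648848 -0.83921702 -0.04317067]
```

Pin gripped at 21.9 mm with 30 N. Lifting and turning to the slope's attitude.

Emit:
{"fn": "drive_tool", "kwargs": {
  "plan": [
    [[0,0,-0.3,0,0,0],[0,0,-0.5,0,0,0],[0,0,-0.8,0,0,0],[0,0,-0.9,0,0,0],[0,0,-0.9,0,0,0],[0,0,-0.7,0,0,0],[0,0,0,0,0,0],[0,0,0,0,0,0],[0,0,0,0,0,0],[0,0,0,0,0,0]]
  ]
}}

```text
t: 12.55
tool_pos: [506.7, -294.0, 218.3]
eef_rot: [0.707, 0.707, -0.001, -0.003]
contact_force: [-0.2, 0.0, -1.1]
grip_width: 0.24
grasp_force: 30.0
```

```bash
cat >> h.py <<'E'
slot1=np.array([562.8,164.4,100.2]); hole=slot1+5.3*Y
E
python3 - <<'E'
from h import *
print(hole,hole+75*N)
go(hole+75*N,RQ)
E
```

```text
[557.84542392 166.2820669  100.2       ] [544.52891282 131.22610404 165.15190528]
t 12.55 pos [506.7114, -293.9727, 218.3209] F [-0.2  0.  -1.1] w 0.23986354405522425 29.97977703809738
shift/40 in tool [10.6257, 0.9504, 1.3598] len 430.17569211039404
turn/pi [-0.0319, 0.1641, 0.1124] deg 36.252320127934034
shift/40 in new frame [8.232, -2.891, 6.2876]
```

Emit:
{"fn": "drive_tool", "kwargs": {
  "plan": [
    [[0.5,0.05,0,0,0,0],[0.9,0.09,0,0,0,0],[0.9,0.09,0,0,0,0],[0.9,0.09,0,0,0,0],[0.9,0.09,0,0,0,0],[0.9,0.09,0,0,0,0],[0.9,0.09,0,0,0,0],[0.9,0.09,0,0,0,0],[0.9,0.09,0,0,0,0],[0.5,0.05,0,0,0,0]]
  ]
}}

```text
t: 13.55
tool_pos: [539.9, 37.6, 219.9]
eef_rot: [0.706, 0.708, 0.0, -0.002]
contact_force: [-1.0, -0.1, -0.3]
grip_width: 0.238
grasp_force: 30.0
```

Emit:
{"fn": "drive_tool", "kwargs": {
  "plan": [
    [[0,0,0,0,0,0],[0,0,0,-0.0064,0.0328,0.0225],[0,0,0,-0.0064,0.0328,0.0225],[0,0,0,-0.0064,0.0328,0.0225],[0,0,0,-0.0064,0.0328,0.0225],[0,0,0,-0.0064,0.0328,0.0225],[0,0,0,0,0,0],[0,0,0,0,0,0],[0,0,0,0,0,0],[0,0,0,0,0,0]]
  ]
}}

```text
t: 14.55
tool_pos: [541.1, 35.3, 221.2]
eef_rot: [0.794, 0.551, 0.213, -0.145]
contact_force: [0.1, 0.5, -0.8]
grip_width: 0.24
grasp_force: 30.0
```

```bash
python3 - <<'E'
from h import *
go(hole+75*N,RQ)
E
```

```text
t 14.55 pos [541.1458, 35.3479, 221.1992] F [ 0.1  0.5 -0.8] w 0.23962360895561893 29.979657232761383
shift/40 in tool [1.2746, -0.7713, 2.3444] len 111.1097371960821
turn/pi [0.0009, 0.0006, 0.0018] deg 0.3717240918583347
shift/40 in new frame [1.266, -0.7721, 2.3488]
```

Emit:
{"fn": "drive_tool", "kwargs": {
  "plan": [
    [[0.3,-0.2,0,0.0009,0.0006,0.0018],[0.6,-0.35,0.2,0,0,0],[0.37,-0.22,0.5,0,0,0],[0,0,0.6,0,0,0],[0,0,0.5,0,0,0],[0,0,0.3,0,0,0],[0,0,0.25,0,0,0],[0,0,0,0,0,0],[0,0,0,0,0,0],[0,0,0,0,0,0]]
  ]
}}

```text
t: 15.55
tool_pos: [545.0, 129.8, 165.3]
eef_rot: [0.796, 0.547, 0.214, -0.147]
contact_force: [0.1, 1.1, -2.1]
grip_width: 0.239
grasp_force: 30.0
```

```bash
python3 - <<'E'
from h import *
go(hole+48*N,RQ)
s=bot.get_state();p=np.array(s['tool_pos']);r=Ro.from_quat(s['eef_rot']).as_matrix()
tip=p+48.3*r[:,2] - 0*p
tip=p+ (67.5-19.0-0.3)*r[:,2]; print('tip expected px top/side',proj('top',tip),proj('side',tip),'slot',proj('top',slot1),proj('side',slot1),'hole',proj('side',hole))
a,b=bot.capture('top'),bot.capture('side')
c=lambda i,x,y:np.clip(1.5*cv2.resize(i[y:y+60,x:x+60,::-1],None,fx=6.6,fy=6.6,interpolation=cv2.INTER_CUBIC).astype(float),0,255).astype('uint8')
cv2.imwrite('pics/z5.png',np.hstack([c(a,230,160),c(b,290,120)]))
E
```

```text
t 15.55 pos [544.9869, 129.8079, 165.3288] F [ 0.1  1.1 -2.1] w 0.23893498637299185 29.979280829429626
shift/40 in tool [0.0218, -0.0243, 0.6934] len 27.765616645915348
turn/pi [0.0004, -0.0005, -0.0013] deg 0.252586003092967
shift/40 in new frame [0.023, -0.0233, 0.6934]
tip expected px top/side [[261.57975377 194.74832598]] [[319.17667996 150.06519762]] slot [[257.87817206 192.91229931]] [[321.67158796 154.48384946]] hole [[319.6340344  154.28388541]]
```

View pics/z5.png

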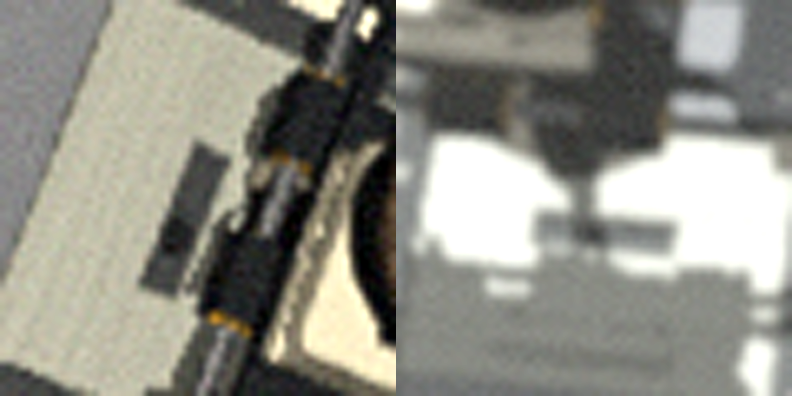

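The side view shows the shank (col 588) pointing at the slot, left of its middle, where the dark hole shows. Lowering to the slot, then feeling.

Emit:
{"fn": "drive_tool", "kwargs": {
  "plan": [
    [[0.02,-0.02,0.2,0,0,0],[0,0,0.2,0,0,0],[0,0,0.2,0,0,0],[0,0,0.1,0,0,0],[0,0,0.05,0,0,0],[0,0,0.05,0,0,0],[0,0,0.05,0,0,0],[0,0,0.03,0,0,0],[0,0,0.03,0,0,0],[0,0,0,0,0,0]]
  ]
}}

```text
t: 16.65
tool_pos: [550.9, 148.2, 133.9]
eef_rot: [0.796, 0.547, 0.214, -0.148]
contact_force: [0.3, 2.0, -1.6]
grip_width: 0.241
grasp_force: 30.0
```

```bash
python3 - <<'E'
from h import *
go(hole+8.5*N,RQ);print(RQ.T@bot.get_state()['contact_force'])
E
```

```text
t 16.65 pos [550.9361, 148.2262, 133.8798] F [ 0.3  2.  -1.6] w 0.24120199586055738 29.97927188873291
shift/40 in tool [-0.0041, 0.0005, 0.7583] len 30.334036710878195
turn/pi [0.0003, -0.0007, -0.0013] deg 0.2617282211750304
shift/40 in new frame [-0.0024, 0.0012, 0.7583]
[ 0.90845817 -0.41449903  2.34046155]
```

The tip is 2 mm below the bar with no contact force, so it is in the hole mouth. Pushing on gently.

Emit:
{"fn": "drive_tool", "kwargs": {
  "plan": [
    [[0,0,0.03,0,0,0.0],[0,0,0.03,0,0,0],[0,0,0.03,0,0,0],[0,0,0.03,0,0,0],[0,0,0.03,0,0,0],[0,0,0.03,0,0,0],[0,0,0.03,0,0,0],[0,0,0.03,0,0,0],[0,0,0,0,0,0],[0,0,0,0,0,0]]
  ]
}}

```text
t: 17.65
tool_pos: [552.9, 153.0, 125.6]
eef_rot: [0.796, 0.547, 0.214, -0.148]
contact_force: [3.9, 5.7, 1.7]
grip_width: 0.244
grasp_force: 30.0
```

```bash
python3 - <<'E'
from h import *
go(hole+8.5*N,RQ);s=bot.get_state();print(RQ.T@s['contact_force'],RQ.T@s['moment'])
E
```

```text
t 17.65 pos [552.9119, 152.9519, 125.6364] F [3.9 5.7 1.7] w 0.2437019115902019 29.99381124973297
shift/40 in tool [-0.0116, -0.0036, 0.5158] len 20.639648962629884
turn/pi [0.0004, -0.0009, -0.0012] deg 0.2745415595881319
shift/40 in new frame [-0.0102, -0.003, 0.5159]
[6.6409277 1.5962172 1.828844 ] [-0.44913262  1.15839349 -0.070523  ]
```

Emit:
{"fn": "drive_tool", "kwargs": {
  "plan": [
    [[0.015,0,0,0,0,0],[0.01,0.005,0,0,0,0],[0,0,0.03,0,0,0],[0,0,0.03,0,0,0],[0,0,0.03,0,0,0],[0,0,0.03,0,0,0],[0,0,0.03,0,0,0],[0,0,0.03,0,0,0],[0,0,0,0,0,0],[0,0,0,0,0,0]]
  ]
}}

```text
t: 18.65
tool_pos: [554.2, 156.6, 119.4]
eef_rot: [0.796, 0.547, 0.214, -0.148]
contact_force: [3.5, 4.4, 0.6]
grip_width: 0.239
grasp_force: 30.0
```

```bash
python3 - <<'E'
from h import *
go(hole+8.5*N,RQ);s=bot.get_state();print(RQ.T@s['contact_force'],RQ.T@s['moment'])
E
```

```text
t 18.65 pos [554.1655, 156.601, 119.4419] F [3.5 4.4 0.6] w 0.23888603035435696 29.993073642253876
shift/40 in tool [-0.0169, -0.0, 0.3335] len 13.35827671453158
turn/pi [0.0002, -0.0005, -0.0013] deg 0.25593703889419256
shift/40 in new frame [-0.0163, 0.0001, 0.3336]
[4.96026893 1.70788712 2.15120714] [-0.60643433  0.80954303 -0.05283346]
```

Emit:
{"fn": "drive_tool", "kwargs": {
  "plan": [
    [[0.015,0.008,0,0,0,0],[0.01,0,0.03,0,0,0],[0,0,0.03,0,0,0],[0,0,0.03,0,0,0],[0,0,0.03,0,0,0],[0,0,0.03,0,0,0],[0,0,0.03,0,0,0],[0,0,0.03,0,0,0],[0,0,0.03,0,0,0],[0,0,0,0,0,0]]
  ]
}}

```text
t: 19.65
tool_pos: [555.8, 161.6, 111.2]
eef_rot: [0.796, 0.547, 0.213, -0.148]
contact_force: [0.5, 1.3, -0.9]
grip_width: 0.234
grasp_force: 30.0
```

```bash
python3 - <<'E'
from h import *
go(hole+8.5*N,RQ);s=bot.get_state();print(RQ.T@s['contact_force'],RQ.T@s['moment'])
E
```

```text
t 19.65 pos [555.8465, 161.578, 111.2477] F [ 0.5  1.3 -0.9] w 0.23355346805934848 29.992745518684387
shift/40 in tool [-0.0276, 0.0051, 0.0905] len 3.790061653461608
turn/pi [-0.0002, -0.0003, -0.0014] deg 0.25961284393478773
shift/40 in new frame [-0.0275, 0.005, 0.0905]
[0.72807032 0.04685257 1.47121417] [-0.14504759 -0.46913655 -0.06904413]
```

Lateral forces are gone and about 3.6 mm is left. Seating the collar.

Emit:
{"fn": "drive_tool", "kwargs": {
  "plan": [
    [[0,0,0.025,0,0,0],[0,0,0.025,0,0,0],[0,0,0.02,0,0,0],[0,0,0.02,0,0,0],[0,0,0.02,0,0,0],[0,0,0.02,0,0,0],[0,0,0,0,0,0],[0,0,0,0,0,0],[0,0,0,0,0,0],[0,0,0,0,0,0]]
  ]
}}

```text
t: 20.65
tool_pos: [557.3, 164.1, 107.3]
eef_rot: [0.796, 0.547, 0.213, -0.148]
contact_force: [0.8, -0.2, -1.0]
grip_width: 0.236
grasp_force: 30.0
```

```bash
python3 - <<'E'
from h import *
go(hole+8.5*N,RQ);s=bot.get_state();print(RQ.T@s['contact_force'],RQ.T@s['moment'])
E
```

```text
t 20.65 pos [557.3231, 164.1112, 107.2607] F [ 0.8 -0.2 -1. ] w 0.23603705992988772 29.993243515491486
shift/40 in tool [-0.0403, -0.0069, -0.032] len 2.0764933674109334
turn/pi [0.0001, -0.0005, -0.0014] deg 0.2592592303917721
shift/40 in new frame [-0.0403, -0.0071, -0.0319]
[-0.44004153  0.83216504  0.92757849] [-0.01457573 -0.68810563 -0.04896574]
```

Emit:
{"fn": "drive_tool", "kwargs": {
  "plan": [
    [[-0.005,0,0.015,0,0,0],[0,0,0.015,0,0,0],[0,0,0.015,0,0,0],[0,0,0.015,0,0,0],[0,0,0.015,0,0,0],[0,0,0,0,0,0],[0,0,0,0,0,0],[0,0,0,0,0,0],[0,0,0,0,0,0],[0,0,0,0,0,0]]
  ]
}}

```text
t: 21.65
tool_pos: [557.6, 164.6, 105.8]
eef_rot: [0.796, 0.547, 0.213, -0.147]
contact_force: [-12.1, -12.0, 24.6]
grip_width: 0.236
grasp_force: 30.0
```

```bash
python3 - <<'E'
from h import *
go(hole+8.5*N,RQ);s=bot.get_state();print(RQ.T@s['contact_force'],RQ.T@s['moment'])
E
```

```text
t 21.65 pos [557.6239, 164.5969, 105.7533] F [-12.1 -12.   24.6] w 0.23605737415562678 30.00660002231598
shift/40 in tool [-0.0337, -0.0096, -0.0716] len 3.187578731550069
turn/pi [0.0002, 0.0001, -0.0013] deg 0.23383236883931496
shift/40 in new frame [-0.0336, -0.0098, -0.0716]
[ -1.15643414  -7.09422748 -29.05428293] [ 1.47776183 -0.92509772 -0.05227051]
```

Normal force is 29 N, so the collar is on the plate. Relaxing, releasing and retreating along the pin axis.

Emit:
{"fn": "drive_tool", "kwargs": {
  "plan": [
    [[0,0,-0.02,0,0,0],[0,0,0,0,0,0],[0,0,0,0,0,0],[0,0,0,0,0,0],[0,0,0,0,0,0],[0,0,0,0,0,0],[0,0,0,0,0,0],[0,0,0,0,0,0],[0,0,0,0,0,0],[0,0,0,0,0,0]]
  ],
  "grip": 0.5
}}

```text
t: 22.65
tool_pos: [557.6, 165.0, 105.2]
eef_rot: [0.796, 0.547, 0.213, -0.148]
contact_force: [0.6, -0.5, 0.8]
grip_width: 0.499
grasp_force: 0.0
```

Emit:
{"fn": "drive_tool", "kwargs": {
  "plan": [
    [[0,0,-0.2,0,0,0],[0,0,-0.5,0,0,0],[0,0,-0.8,0,0,0],[0,0,-0.8,0,0,0],[0,0,-0.8,0,0,0],[0,0,-0.8,0,0,0],[-0.5,0,-0.5,0,0,0],[-0.7,0,-0.4,0,0,0],[-0.7,0,-0.4,0,0,0],[-0.7,0,-0.4,0,0,0]]
  ]
}}

```text
t: 23.65
tool_pos: [484.6, -25.4, 247.3]
eef_rot: [0.796, 0.547, 0.213, -0.147]
contact_force: [1.0, -0.9, -0.8]
grip_width: 0.505
grasp_force: 0.0
```

Emit:
{"fn": "drive_tool", "kwargs": {
  "plan": [
    [[-0.8,0,-0.5,0,0,0],[-0.8,0,-0.5,0,0,0],[-0.8,0,-0.5,0,0,0],[-0.6,0,-0.4,0,0,0],[0,0,0,0,0,0],[0,0,0,0,0,0],[0,0,0,0,0,0],[0,0,0,0,0,0],[0,0,0,0,0,0],[0,0,0,0,0,0]]
  ]
}}

```text
t: 24.65
tool_pos: [434.5, -155.7, 252.6]
eef_rot: [0.796, 0.547, 0.213, -0.148]
contact_force: [-0.2, -1.3, 0.4]
grip_width: 0.501
grasp_force: 0.0
```

```bash
python3 - <<'E'
from h import *
a,b=bot.capture('top'),bot.capture('side')
c=lambda i,x,y,n:np.clip(1.5*cv2.resize(i[y:y+n,x:x+n,::-1],(396,396),interpolation=cv2.INTER_CUBIC).astype(float),0,255).astype('uint8')
cv2.imwrite('pics/z6.png',np.hstack([c(a,205,140,100),c(b,275,100,100)]))
g=slot1+5.3*Y+50*N;s=slot1+5.3*Y
print(proj('top',g),proj('side',g),proj('side',s+5*N))
E
```

```text
[[264.52993644 195.03242038]] [[318.15827361 145.86963392]] [[319.49115955 153.46916861]]
```

View pics/z6.png

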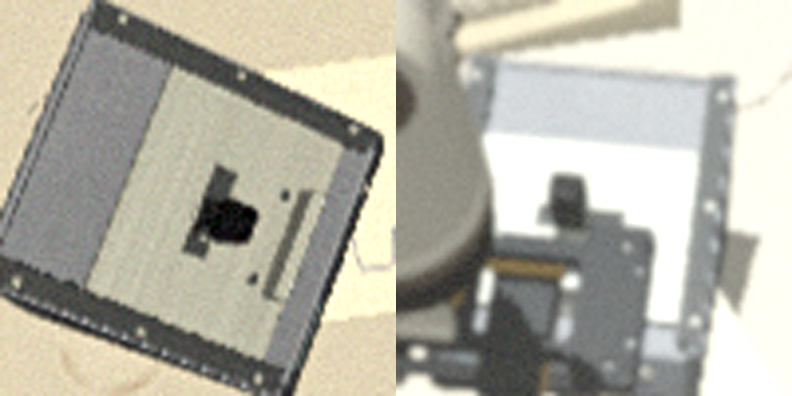

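The pin stands square to the slope in the slot, with its top at zoom (236,220), against a predicted (236,218) for fully home. The shutter is still shut and the arm is clear.

```bash
python3 -c "
from station import bot
print(bot.hand_in())"
```

```text
the job is handed in; nothing more can be done
None
```

The job is handed in: the shutter is shut against its stop and the pin is home in the hidden hole with its collar on the shutter. The arm touched nothing else that I could see; I didn't re-photograph the jar, lens or spanner, and no verdict came back.

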